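Load a clay cartridge into the printer's feed base

TASK

Load the tall, narrow clay cartridge into the bore of the feed base, cap up: lean it about 15 degrees, start its lower edge some 5 mm into the bore, then straighten it and slide it down until it is fully home and upright. Then swing the keeper bar across the top of it as far as it goes. Leave the other cartridges, the cup, the bowl and the jar standing where they are.

Things in the scene. Friction and masses are not known exactly. Their poses are not given: they have to be found in the camera images.
- cart_mid (a point): The cartridge to load, the only tall and narrow one: round clay-filled barrel, 34 mm in diameter, cylindrical from the flat foot (1.5 mm chamfer) up to 112 mm, then shoulder and 16 mm wide white cap, 130 mm tall over all; stands cap up on the bench; about 0.16 kg. Point on its axis 65 mm above the foot; z to the cap. The three cartridges swap places between starts.
- cart_foot (a point): Centre of that cartridge's flat lower end (65 mm below cart_mid); z points along its axis to the cap.
- bore (a point): Centre of the bore's mouth in the top of the feed base, a bolted-down aluminium block 100 x 100 x 60 mm (point 60 mm above the bench). Bore vertical, round, 35.5 mm in diameter, 45 mm deep, flat closed bottom; a cartridge fully home stands 85 mm above the block. x points level from the bore to the keeper's hinge post, z up. Place and yaw differ at each start.
- keeper_hinge (a point): A point on the vertical hinge axis of the keeper bar, 85 mm from the bore's axis along the base's x; it is 185 mm above the bench, level with keeper_peg. The post is 20 mm thick and its boss, 26 mm wide, reaches to 161 mm above the bench.
- keeper_peg (a point): Middle of the free part of the keeper's upright black grip peg, 14 mm in diameter, its top 204 mm and this point 185 mm above the bench; it stands 110 mm from the hinge axis on the steel keeper bar (20 mm wide, underside 151 mm, top 159 mm above the bench).
- keeper (a joint): Keeper bar angle, rad. 0: against its stop, straight across the bore, 6 mm over the cap of a cartridge fully home (it strikes one that is not). Grows as the bar swings aside, counter-clockwise from above, to 2.2; starts 1.4 to 1.9. Light friction (0.6 N at the peg); stays where left.
- cart_wide_mid (a point): Bystander: wide cartridge, 48 mm in diameter and 130 mm tall, too big for the bore; point on its axis half-way up.
- cart_short_mid (a point): Bystander: short cartridge, 34 mm in diameter, only 85 mm tall; point on its axis half-way up.
- cup_mid (a point): Bystander: white ceramic cup, 72 mm wide, 75 mm tall; centre, half-way up.
- bowl_mid (a point): Bystander: clay-coloured bowl, 120 mm wide, 50 mm tall; centre, half-way up.
- jar_mid (a point): Bystander: terracotta-coloured jar with steel cap, 60 mm wide, 85 mm tall; centre, half-way up.
There are look-alikes about, which are no part of the job. Leave any yellow look-alike of the part that bears bore alone. What is shaped like the part that bears cart_mid but pink is not meant.

How it is judged:
By the outcome, as a careful person would: the job done as asked, in the order asked, and still so for the second after the job is handed in, with the robot touching nothing.
It also fails if it takes over 67 s, if anything falls off the work surface, if the arm or the gripper's body presses on something with over 40 N, if the wrist force passes 120 N, or if a joint passes its speed limit or range.

ROBOT

A 6-joint arm with a two-finger parallel gripper is mounted at the origin on the work surface. World frame = base frame: x ahead of the robot, y to its left, z up, the work surface at z = 0. Lengths are in m, angles in rad, forces in N, time in s.
With the tool pointing down it reaches from about 0.35 to 0.775 m from the base axis. Payload 7.3 kg.
Tool frame: the origin (TCP) lies at the very end of the fingers, on their centre line; the grasp point (between the pads) lies 19 mm behind it; x points along the fingers, y is the direction in which the jaws open and shut, and the axes are right-handed (so a half turn about x gives the same grasp; the last joint's range is limited). The gripper opens to 92 mm and grips with 3 to 60 N. Pads are 19 mm wide; open, the fingers measure 130 mm over their backs; the gripper's body (75 mm by 190 mm) begins 47 mm behind the grasp point.
Start: joints at [1.076, 0.342, 1.524, -0, 1.275, -0.146], TCP at [0.179, 0.493, 0.227] pointing down, gripper open.
Joint ranges: [-2.53, 2.53], [-0.77, 2.02], [0.04, 2.7], [-1, 4.14], [0.28, 2.66], [-3.11, 3.11]. Speed limits (rad/s): [2.57, 2.57, 3.14, 3.14, 3.14, 3.14].

INTERFACE

Orientations are given as [roll, pitch, yaw] about the fixed x, y, z axes, in that order (R = Rz(yaw) Ry(pitch) Rx(roll)).
In Python, from cell import observe, vision, job gives the robot as it stands.
- The arm moves only by the tool send_rows, never from a script. Its argument "motion" is a list of rows, each an object with "hand": the opening, from -1 (shut) to 1 (fully open), so that 0 is half open; "slide": the shift along the tool's x, y, z in mm, a list of three; "spin": the turn about the tool's x in rad. In form: [{"hand": hand, "slide": [tx, ty, tz], "spin": spin}, ...]. A call has 1 to 8 rows; each row shifts and turns the pose as measured when the row begins, along the tool's axes as they then stand; what a row does not reach is not made up. A row lasts 1/10 s, in which the tool goes at most 50 mm and 8.59 degrees, less where a joint would pass 70% of its speed; a pose out of reach is approached as far as the arm can. A call with a gripper value outside its range is refused whole. The fingers move at their own pace and stop on an object; "grip_force" is the grip in N (left out, the last holds). Time passes only in rows, so rows that do not move let the fingers close. It gives the time, the measured TCP pose, the force and the opening at its end, in the units of the state.
- observe(): the state, without advancing time (a new reading comes with each control period).
- vision.read_camera(name): name is "scene" or "top" or "wrist"; returns a dict with "pixels" (420x560x3 uint8, blue, green, red), "range_z" (420x560 float32, m along the optical axis (not along the pixel's ray), 0 where there is no reading), "fx", "fy", "cx", "cy" (pixels), "world_from_camera" (4x4, takes a point from camera to world coordinates); the wrist camera has in their place "T_tool_cam" (4x4, takes a point from camera to tool coordinates, whose origin is the TCP and whose axes are the tool frame's). Camera axes: x right, y down, z forward; pixel columns grow to the right and rows downward; lengths in m; the calibration is good to about 2 mm. A picture is of the moment at which its call begins: read the wrist's pose just before it.
- job.hand_in(): hands the job in, once; it reports no verdict.
Trained networks look in a picture, given as the dict that the camera call returned (one of the last four; its "shot" number tells which), for a name from the list of things; names that differ only in an ending like _2 or _b are one class to them, and where a whole thing is asked for, a point or a joint stands for the part that bears it (a point fixed in the world has none). Each returns a list of dicts, best first, with "conf" (0 to 1); they miss things now and then, are a little off and sometimes report something else, mostly with a low value. They report only what shows in the picture. A call takes as long as a camera call. They do not tell look-alikes from the thing itself.
- vision.search_frame(picture, thing): "uv" ([column, row] in pixels, amid what is visible of it).
- vision.cut_out(picture, thing): "mask" (420x560 bool, what is visible of it) and "uv" ([column, row] in pixels, amid what is visible of it).
The state is a dict: "time": time; "qpos": joint angles; "qvel": joint speeds; "joint_efforts": joint torques, N m; "tool_pos": TCP position; "tool_rot": TCP orientation; "contact_force": force on the tool from outside, world axes, zero at the start; "torque": the same for the moment, N m; "opening": finger opening in m.
Only numpy, scipy, OpenCV 4.12 (cv2) and the standard library are available. Lean on these libraries where they do the work, as an engineer would, in place of code of your own. Each camera call takes 0.05 s, during which the arm holds its last target.

## Working session

There is one attempt and no reset: what is moved stays moved. The work goes in short steps, Python scripts to look and compute and a tool call to move; the robot and the scene stay as the last step left them, time stands still between calls to the robot, and variables do not carry over. Pictures are saved under pics/ and viewed, and the job is handed in when it is done.

Besides the shell and the picture viewer there is one more tool, called after "Emit:" as name(argument=value, ...), one argument or row to a line, values as JSON. send_rows: Moves the arm, as the interface text tells. Its arguments: {"type":"object","properties":{"motion":{"type":"array","items":{"type":"object","properties":{"hand":{"type":"number"},"slide":{"type":"array","items":{"type":"number"}},"spin":{"type":"number"}}}},"grip_force":{"type":"number"}},"required":["motion"]}

```bash
mkdir -p pics; ls; cat > h.py <<'E'
import numpy as np, cv2
from cell import observe, vision, job
def save(p,n): cv2.imwrite('pics/'+n+'.png',p['pixels'])
E
python3 - <<'E'
from h import *
print(observe())
for c in ['scene','top']:
    p=vision.read_camera(c); save(p,c+'0'); print(c,p['fx'],p['fy'],p['cx'],p['cy'],p['world_from_camera'])
    np.savez(c+'0.npz',**{k:p[k] for k in ['pixels','range_z','world_from_camera']})
    for t in ['cart_mid','bore','keeper_peg']:
        for r in vision.search_frame(p,t)[:4]: print(t,r)
E
```

```text
pics
{'time': 0.0, 'qpos': array([ 1.07600424e+00,  3.42729482e-01,  1.52506272e+00, -1.74274497e-05,
        1.27539143e+00, -1.46006573e-01]), 'qvel': array([-0.00023547, -0.00076577,  0.00018649, -0.00049042, -0.00098326,
        0.0005768 ]), 'joint_efforts': array([ 2.75331353e-03, -4.31245387e+01, -2.44218886e+01,  7.18800444e-02,
        5.58816385e-02, -1.55294060e-04]), 'tool_pos': array([0.17920447, 0.4930133 , 0.22602551]), 'tool_rot': array([-1.70632892,  1.56920526, -2.05510935]), 'contact_force': array([ 0.58465638, -0.80350633,  0.53978117]), 'torque': array([-0.02094557, -0.00788575,  0.04956439]), 'opening': 0.0916384359217251}
scene 477.129782151535 477.129782151535 277.41902883687465 212.9128079566741 [[ 0.50604065  0.68616541 -0.5225896   1.1546401 ]
 [ 0.86233961 -0.41452872  0.29075133 -0.44172136]
 [-0.01712489 -0.5977817  -0.801476    1.13469953]
 [ 0.          0.          0.          1.        ]]
cart_mid {'uv': [392.6, 158.1], 'conf': 0.82}
cart_mid {'uv': [367.9, 170.1], 'conf': 0.69}
bore {'uv': [282.3, 226.7], 'conf': 0.72}
bore {'uv': [97.0, 253.4], 'conf': 0.62}
keeper_peg {'uv': [81.7, 235.8], 'conf': 0.97}
keeper_peg {'uv': [270.1, 222.7], 'conf': 0.78}
top 395.5881343279084 395.5881343279084 289.119379363961 217.58857098001857 [[ 0.15822808 -0.96706465  0.19937361  0.30856701]
 [-0.98739117 -0.1559384   0.02723776 -0.10718051]
 [ 0.00474933 -0.20116952 -0.97954493  1.17769879]
 [ 0.          0.          0.          1.        ]]
cart_mid {'uv': [169.4, 225.2], 'conf': 0.84}
cart_mid {'uv': [140.3, 220.9], 'conf': 0.61}
cart_mid {'uv': [202.6, 198.1], 'conf': 0.61}
bore {'uv': [284.6, 233.3], 'conf': 0.95}
bore {'uv': [443.9, 319.8], 'conf': 0.78}
keeper_peg {'uv': [306.7, 215.8], 'conf': 0.87}
keeper_peg {'uv': [460.9, 321.1], 'conf': 0.85}
```

View pics/scene0.png

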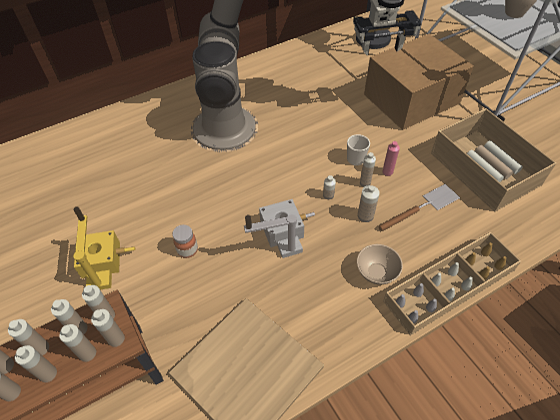

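View pics/top0.png

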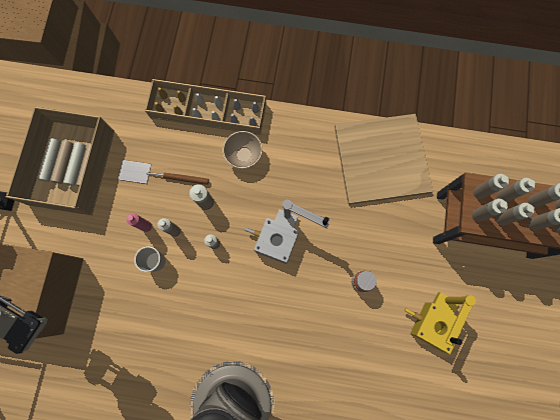

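Candidates for cart_mid in the scene picture are the grey tall narrow one (368,170), the pink one (391,158), the wide one (369,203) and the short one (329,187). The grey narrow one fits: the pink one is excluded, and the other two have the wrong width or height. I'll confirm with a crop and depth.

```bash
cat >> h.py <<'E'
K={'scene':(477.129782151535,477.129782151535,277.41902883687465,212.9128079566741),'top':(395.5881343279084,395.5881343279084,289.119379363961,217.58857098001857)}
def cloud(p,K=None,T=None):
    fx,fy,cx,cy=K if K else (p['fx'],p['fy'],p['cx'],p['cy'])
    T=p['world_from_camera'] if T is None else T
    z=np.array(p['range_z'],float); v,u=np.mgrid[:z.shape[0],:z.shape[1]]
    P=np.stack([(u-cx)/fx*z,(v-cy)/fy*z,z],-1)
    W=P@T[:3,:3].T+T[:3,3]; W[z==0]=np.nan
    return W
E
python3 - <<'E'
from h import *
s=dict(np.load('scene0.npz'));t=dict(np.load('top0.npz'))
a=cv2.resize(s['pixels'][120:290,230:430],None,fx=4,fy=3.5,interpolation=cv2.INTER_CUBIC)
cv2.imwrite('pics/cropS.png',a)
b=cv2.resize(t['pixels'][170:280,110:340],None,fx=3.4,fy=3.4*1,interpolation=cv2.INTER_CUBIC)
cv2.imwrite('pics/cropT.png',b)
for n,p in (('scene',s),('top',t)):
    W=cloud(p,K[n]); 
    H=(W[...,2]>0.012)&(W[...,2]<0.3)&(W[...,0]>0.2)&(W[...,0]<0.85)&(abs(W[...,1])<0.6)
    k,l,st,c=cv2.connectedComponentsWithStats(H.astype(np.uint8))
    for i in range(1,k):
        if st[i,4]>60:
            q=W[l==i]; print(n,c[i].round(),st[i,4],'zmax',q[:,2].max().round(4),'mid',((np.nanmin(q,0)+np.nanmax(q,0))/2).round(3),'ext',np.ptp(q,0).round(3))
E
```

```text
scene [402.  40.] 116 zmax 0.2999 mid [0.222 0.545 0.264] ext [0.045 0.033 0.072]
scene [406.  94.] 2403 zmax 0.1657 mid [0.268 0.552 0.089] ext [0.135 0.096 0.154]
scene [474. 169.] 2569 zmax 0.1054 mid [0.6   0.557 0.059] ext [0.284 0.086 0.093]
scene [364. 174.] 1435 zmax 0.134 mid [0.452 0.247 0.073] ext [0.262 0.174 0.122]
scene [391. 157.] 345 zmax 0.1319 mid [0.455 0.347 0.072] ext [0.037 0.036 0.12 ]
scene [329. 186.] 219 zmax 0.0885 mid [0.436 0.135 0.051] ext [0.038 0.037 0.076]
scene [280. 225.] 1998 zmax 0.2065 mid [ 0.487 -0.068  0.109] ext [0.162 0.234 0.194]
scene [399. 217.] 265 zmax 0.0251 mid [0.619 0.269 0.019] ext [0.022 0.161 0.013]
scene [ 96. 253.] 2314 zmax 0.2065 mid [ 0.321 -0.518  0.109] ext [0.156 0.159 0.194]
scene [184. 240.] 610 zmax 0.0902 mid [ 0.395 -0.312  0.051] ext [0.059 0.06  0.078]
scene [444. 268.] 1692 zmax 0.0559 mid [0.825 0.24  0.034] ext [0.05  0.365 0.044]
scene [380. 261.] 1030 zmax 0.0548 mid [0.724 0.099 0.033] ext [0.118 0.12  0.043]
scene [419. 289.] 93 zmax 0.0531 mid [0.831 0.147 0.033] ext [0.023 0.021 0.041]
scene [115. 340.] 45
[... 510 characters left out ...]
d [ 0.621 -0.555  0.156] ext [0.162 0.09  0.288]
top [283. 231.] 2017 zmax 0.2074 mid [ 0.488 -0.07   0.11 ] ext [0.157 0.233 0.195]
top [138. 222.] 279 zmax 0.1334 mid [0.453 0.346 0.073] ext [0.033 0.035 0.12 ]
top [168. 227.] 252 zmax 0.1321 mid [0.454 0.258 0.073] ext [0.034 0.035 0.117]
top [212. 241.] 156 zmax 0.0882 mid [0.436 0.133 0.051] ext [0.033 0.033 0.074]
top [ 42. 276.] 3365 zmax 0.2441 mid [0.265 0.552 0.128] ext [0.13  0.096 0.232]
top [148. 259.] 440 zmax 0.0801 mid [0.355 0.295 0.046] ext [0.071 0.071 0.068]
top [364. 281.] 421 zmax 0.0904 mid [ 0.39  -0.311  0.053] ext [0.056 0.056 0.075]
top [443. 321.] 2311 zmax 0.2098 mid [ 0.316 -0.519  0.111] ext [0.163 0.158 0.198]
```

```bash
python3 - <<'E'
from h import *
s=dict(np.load('scene0.npz'));t=dict(np.load('top0.npz'))
for n,p in (('scene',s),('top',t)):
    W=cloud(p,K[n]); Z=W[...,2]
    print(n,'bench', np.nanmedian(Z[(abs(Z)<0.01)]))
    for i in range(0,1):
        pass
    print('uniq dz near', np.nanstd(Z[(abs(Z)<0.01)]))
E
```

```text
scene bench -0.0002978479115933741
uniq dz near 0.002774128984632225
top bench -0.00040653297658210796
uniq dz near 0.0025178665055429913
```

View pics/cropS.png

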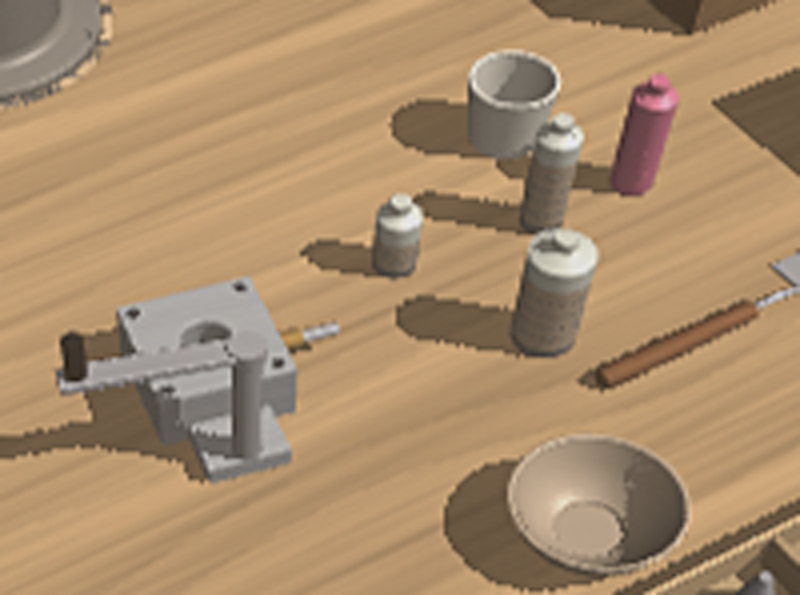

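View pics/cropT.png

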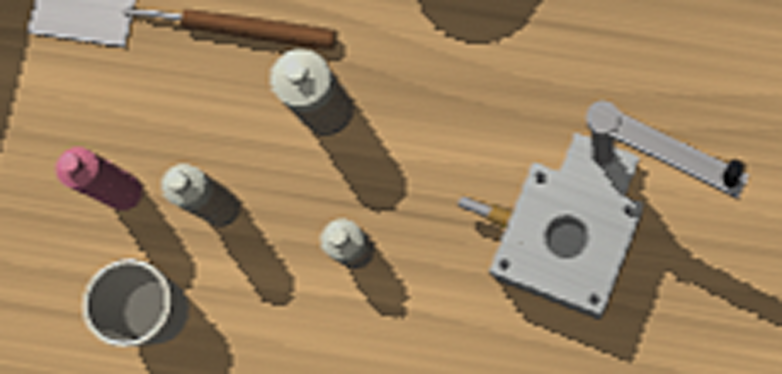

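```bash
python3 - <<'E'
from h import *
from scipy.optimize import least_squares
s=dict(np.load('scene0.npz'));t=dict(np.load('top0.npz'))
for n,p in (('scene',s),('top',t)):
    W=cloud(p,K[n]); X,Y,Z=W[...,0],W[...,1],W[...,2]
    # cartridge circle fit
    m=(np.hypot(X-.454,Y-.258)<.03)&(Z>.02)&(Z<.108)
    q=W[m]; f=least_squares(lambda c:np.hypot(q[:,0]-c[0],q[:,1]-c[1])-.017,[.454,.258],loss='soft_l1',f_scale=.002)
    print(n,'cart',f.x,len(q),np.std(f.fun))
    m=(np.hypot(X-.454,Y-.258)<.03)&(Z>.127); print(' cap',W[m].mean(0),m.sum())
    # base top
    m=(abs(Z-.06)<.006)&(abs(X-.48)<.13)&(abs(Y+.06)<.15)
    q=W[m][:,:2]; r=cv2.minAreaRect((q*1000).astype(np.float32)); print(' basetop',r,len(q),np.median(W[m][:,2]))
    mm=(m*255).astype(np.uint8); cv2.imwrite('pics/m_%s.png'%n,mm)
    m=(abs(Z-.159)<.004)&(abs(X-.48)<.13)&(abs(Y+.06)<.18); q=W[m]; print(' bar',len(q),cv2.minAreaRect((q[:,:2]*1000).astype(np.float32)))
    m=(Z>.168)&(abs(X-.48)<.13)&(abs(Y+.06)<.18); q=W[m]; print(' peg',len(q),q.min(0),q.max(0),(q.min(0)+q.max(0))/2)
    m=(Z>.2)&(abs(X-.48)<.13)&(abs(Y+.06)<.18); q=W[m]; print(' pegtop',len(q),q.mean(0))
E
```

```text
scene cart [0.45329614 0.2610838 ] 227 0.0017564025315692981
 cap [0.45393926 0.25932594 0.12912176] 15
 basetop ((489.2369384765625, -52.83271026611328), (100.9810562133789, 148.43917846679688), 77.85516357421875) 726 0.05964313243853203
 bar 357 ((533.583984375, -117.7238540649414), (134.78878784179688, 28.97300910949707), 70.78534698486328)
 peg 63 [ 0.51148615 -0.17833845  0.16896648] [ 0.5273113  -0.16487219  0.20650424] [ 0.51939872 -0.17160532  0.18773536]
 pegtop 21 [ 0.51902452 -0.1717082   0.20322952]
top cart [0.45395919 0.25890218] 119 0.0005483310115215649
 cap [0.45419282 0.25863947 0.12933605] 26
 basetop ((483.9819030761719, -54.0919189453125), (99.95822143554688, 132.61549377441406), 78.221435546875) 1105 0.05942972771106869
 bar 347 ((533.4434814453125, -119.52877807617188), (133.05282592773438, 26.111602783203125), 70.81178283691406)
 peg 37 [ 0.51156062 -0.17982793  0.1683452 ] [ 0.52401979 -0.16614011  0.20735311] [ 0.5177902  -0.17298402  0.18784916]
 pegtop 23 [ 0.51791873 -0.17275641  0.20342568]
```

```bash
python3 - <<'E'
from h import *
from scipy.optimize import least_squares
def ray(n,T,uv,z):
    fx,fy,cx,cy=K[n]; d=T[:3,:3]@np.array([(uv[0]-cx)/fx,(uv[1]-cy)/fy,1]); o=T[:3,3]; return (o+d*(z-o[2])/d[2])[:2]
def warp(n,p,z,c,half=.09,s=4):  # rectified ortho at height z, s px/mm
    N=int(half*2000*s/1); T=p['world_from_camera']; fx,fy,cx,cy=K[n]
    i=np.arange(N); x=c[0]-half+(i+.5)/s/1000; y=c[1]-half+(i+.5)/s/1000
    X,Y=np.meshgrid(x,y,indexing='ij'); P=np.stack([X,Y,np.full_like(X,z)],-1)-T[:3,3]
    C=P@T[:3,:3]; u=C[...,0]/C[...,2]*fx+cx; v=C[...,1]/C[...,2]*fy+cy
    return cv2.remap(p['pixels'],u.astype(np.float32),v.astype(np.float32),cv2.INTER_CUBIC)
out=[]
for n in('scene','top'):
    p=dict(np.load(n+'0.npz')); im=warp(n,p,.06,(.48,-.05),s=3.3); out.append(im)
    cv2.imwrite('pics/rect_%s.png'%n,im[::1,::1])
    W=cloud(p,K[n]);X,Y,Z=W[...,0],W[...,1],W[...,2]
    # hinge boss top
    m=(abs(Z-.161)<.006)&(abs(X-.59)<.08)&(abs(Y+.07)<.1); q=W[m]
    # bar: PCA on points farther than 20mm from peg end
    q=W[(abs(Z-.159)<.004)&(abs(X-.53)<.13)&(abs(Y+.1)<.15)]
    print(n,'xmax/ymax',q.max(0),q.min(0), 'top z',np.percentile(q[:,2],[5,50,95]))
    m=(abs(Z-.0595)<.003)&(abs(X-.48)<.1)&(abs(Y+.06)<.1); q=W[m][:,:2]
    # square fit : inside penalty -> fit via min area on points with mask; restrict to plate edges
    np.save('bt_%s.npy'%n,q)
E
```

```text
scene xmax/ymax [ 0.56553314 -0.05270366  0.16287885] [ 0.5070598  -0.18336961  0.15503147] top z [0.15596247 0.15872098 0.16175611]
top xmax/ymax [ 0.56323906 -0.05632323  0.16293729] [ 0.5068832  -0.18622428  0.15503679] top z [0.15573336 0.15885524 0.16169995]
```

View pics/rect_top.png

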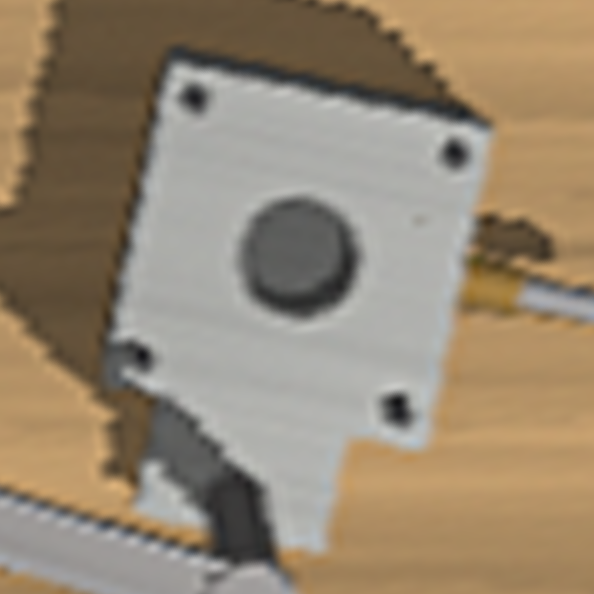

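View pics/rect_scene.png

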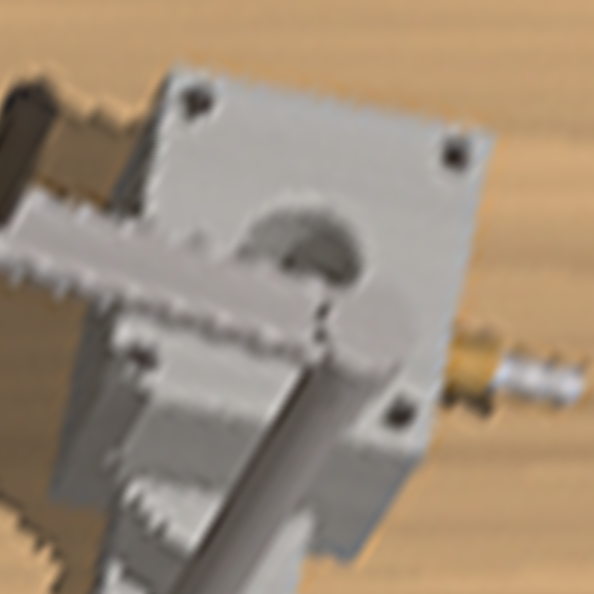

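```bash
cat >> h.py <<'E'
from scipy.spatial.transform import Rotation as Ro
BORE=np.array([.4675,-.0495]); BYAW=-.209
def st():
    o=observe(); R=Ro.from_euler('xyz',o['tool_rot']).as_matrix(); return o,R
def delta(target, yaw=None):
    """target TCP world -> slide mm; yaw = world heading wanted of tool z"""
    o,R=st(); d=R.T@(np.array(target)-o['tool_pos'])*1000
    zh=np.arctan2(R[1,2],R[0,2]); s=None
    if yaw is not None:
        s=-(yaw-zh); s=(s+np.pi)%(2*np.pi)-np.pi   # tool x down: positive spin turns heading negative
    print('t',o['time'],'pos',o['tool_pos'].round(4),'slide',d.round(1),'zhead',zh.round(4),'spin',s,'xax',R[:,0].round(4),'q',o['qpos'].round(3),'F',o['contact_force'].round(2),'op',round(o['opening'],4))
E
python3 - <<'E'
from h import *
delta([.4538,.2595,.2],BYAW)
t=dict(np.load('top0.npz'));W=cloud(t,K['top']);X,Y,Z=W[...,0],W[...,1],W[...,2]
m=(Z>.115)&(abs(Y-.2)<.1)&(X>.5)&(X<.65);print('wide',W[m].min(0),W[m].max(0))
E
```

```text
t 0.4 pos [0.1794 0.4934 0.2266] slide [  26.7 -126.   337.8] zhead -0.3488 spin -0.13982215994060665 xax [-1.e-04 -1.e-04 -1.e+00] q [ 1.076  0.342  1.524 -0.     1.275 -0.146] F [ 1.29 -0.67 -0.19] op 0.092
wide [0.53711076 0.16511197 0.11502086] [0.57410624 0.1982883  0.13236037]
```

Emit:
send_rows(
  motion=[
    {"hand": 0.4,"slide": [0,0,0],"spin": -0.14},
    {"hand": 0.4,"slide": [0,-20,35],"spin": 0},
    {"hand": 0.4,"slide": [0,-20,40],"spin": 0},
    {"hand": 0.4,"slide": [0,-20,40],"spin": 0},
    {"hand": 0.4,"slide": [0,-20,40],"spin": 0},
    {"hand": 0.4,"slide": [0,-20,40],"spin": 0},
    {"hand": 0.4,"slide": [0,-20,40],"spin": 0},
  ],
  grip_force=15,
)

```text
time: 1.1
tool_pos: [0.3883, 0.327, 0.2266]
tool_rot: [1.743, 1.568, 1.551]
contact_force: [1.1, 0.6, -0.1]
opening: 0.0649
```

```bash
python3 - <<'E'
from h import *
delta([.4538,.2595,.2],BYAW)
E
```

```text
t 1.1 pos [0.3883 0.327  0.2266] slide [ 26.4 -53.8  77.2] zhead -0.1917 spin 0.017268761666334065 xax [ 0.      0.0024 -1.    ] q [ 0.548  0.309  1.572  0.002  1.259 -0.832] F [ 1.09  0.6  -0.13] op 0.0649
```

Emit:
send_rows(
  motion=[
    {"hand": 0.4,"slide": [0,-25,35],"spin": 0.017},
    {"hand": 0.4,"slide": [0,-20,30],"spin": 0},
    {"hand": 0.4,"slide": [0,0,0],"spin": 0},
    {"hand": 0.4,"slide": [0,0,0],"spin": 0},
  ],
)

```text
time: 1.5
tool_pos: [0.4493, 0.2634, 0.2262]
tool_rot: [1.14, 1.568, 0.923]
contact_force: [-0.6, 1.1, 0.4]
opening: 0.0645
```

```bash
python3 - <<'E'
from h import *
delta([.4538,.2595,.2],BYAW)
o,R=st()
p=vision.read_camera('wrist'); save(p,'wrist1')
T=np.eye(4);T[:3,:3]=R;T[:3,3]=o['tool_pos']; T=T@p['T_tool_cam']
W=cloud(p,None,T);X,Y,Z=W[...,0],W[...,1],W[...,2]
m=(np.hypot(X-.454,Y-.259)<.03)&(Z>.02)&(Z<.14); print(m.sum())
q=W[m&(Z>.125)]; print('cap',len(q),q.mean(0) if len(q) else 0,(q.min(0)+q.max(0))/2 if len(q) else 0)
from scipy.optimize import least_squares
q=W[m&(Z<.108)]
if len(q)>10:
    f=least_squares(lambda c:np.hypot(q[:,0]-c[0],q[:,1]-c[1])-.017,[.454,.259],loss='soft_l1',f_scale=.001); print(f.x,len(q),np.std(f.fun))
print('bench',np.nanmedian(Z[abs(Z)<.01]))
E
```

```text
t 1.5 pos [0.4493 0.2634 0.2262] slide [26.2 -2.9  5.2] zhead -0.2171 spin -0.008068498833374793 xax [ 0.0015  0.002  -1.    ] q [ 3.820e-01  3.330e-01  1.538e+00  1.000e-03  1.268e+00 -9.720e-01] F [-0.65  1.14  0.43] op 0.0645
1425
cap 257 [0.45266819 0.26123683 0.12979354] [0.45328786 0.2611827  0.12846462]
[0.45348896 0.26116672] 403 0.00011954540192522518
bench 9.52662731824594e-05
```

View pics/wrist1.png

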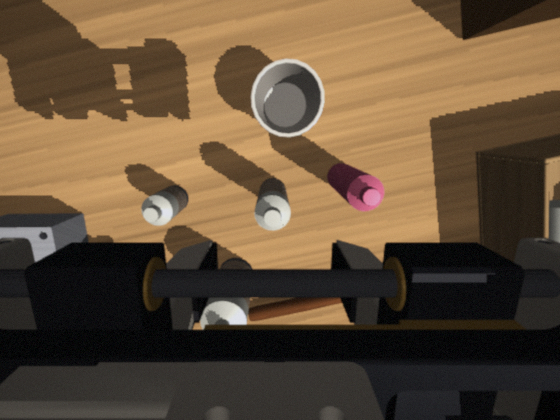

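Emit:
send_rows(
  motion=[
    {"hand": 0.4,"slide": [0,-2.5,4.5],"spin": -0.008},
    {"hand": 0.4,"slide": [30,0,0],"spin": 0},
    {"hand": 0.4,"slide": [30,0,0],"spin": 0},
    {"hand": 0.4,"slide": [0,0,0],"spin": 0},
  ],
)

```text
time: 1.95
tool_pos: [0.4517, 0.2638, 0.1663]
tool_rot: [0.814, 1.565, 0.614]
contact_force: [0.1, 0.1, -0.2]
opening: 0.0643
```

```bash
python3 - <<'E'
from h import *
delta([.4535,.2602,.076],BYAW)
E
```

```text
t 1.95 pos [0.4517 0.2638 0.1663] slide [90.3 -3.6  2.1] zhead -0.1999 spin 0.009087196604627312 xax [ 0.0051  0.0036 -1.    ] q [ 0.381  0.392  1.626  0.002  1.117 -0.991] F [ 0.12  0.14 -0.23] op 0.0643
```

Emit:
send_rows(
  motion=[
    {"hand": 0.4,"slide": [15,-3.5,2],"spin": 0.009},
    {"hand": 0.4,"slide": [25,0,0],"spin": 0},
    {"hand": 0.4,"slide": [25,0,0],"spin": 0},
    {"hand": 0.4,"slide": [22,0,0],"spin": 0},
    {"hand": 0.4,"slide": [0,0,0],"spin": 0},
  ],
)

```text
time: 2.45
tool_pos: [0.4549, 0.2653, 0.0836]
tool_rot: [0.709, 1.556, 0.508]
contact_force: [0.1, -0.4, 0.4]
opening: 0.0643
```

```bash
python3 - <<'E'
from h import *
delta([.4535,.2602,.076],BYAW)
E
```

```text
t 2.45 pos [0.4549 0.2653 0.0836] slide [ 7.5 -5.4 -0.5] zhead -0.2005 spin 0.008498557838107601 xax [ 0.0129  0.0072 -0.9999] q [ 0.381  0.498  1.721  0.002  0.909 -0.991] F [ 0.13 -0.37  0.42] op 0.0643
```

Emit:
send_rows(
  motion=[
    {"hand": 0.4,"slide": [3,-5,0],"spin": 0.0},
    {"hand": 0.4,"slide": [4,0,0],"spin": 0},
  ],
)

```text
time: 2.65
tool_pos: [0.4553, 0.2617, 0.0794]
tool_rot: [0.676, 1.552, 0.478]
contact_force: [0.3, 0.2, -0.2]
opening: 0.0644
```

```bash
python3 - <<'E'
from h import *
delta([.4535,.2602,.076],BYAW)
E
```

```text
t 2.65 pos [0.4553 0.2617 0.0794] slide [ 3.4 -1.8 -1.5] zhead -0.1983 spin 0.010674568940796103 xax [ 0.0169  0.0087 -0.9998] q [ 0.374  0.499  1.733  0.003  0.891 -1.   ] F [ 0.31  0.15 -0.16] op 0.0644
```

Emit:
send_rows(
  motion=[
    {"hand": 0.4,"slide": [0,-2,-1.5],"spin": 0.0},
    {"hand": -0.6,"slide": [0,0,0],"spin": 0},
    {"hand": -0.6,"slide": [0,0,0],"spin": 0},
    {"hand": -0.6,"slide": [0,0,0],"spin": 0},
    {"hand": -0.6,"slide": [0,0,0],"spin": 0},
  ],
  grip_force=15,
)

```text
time: 3.15
tool_pos: [0.4548, 0.2604, 0.0825]
tool_rot: [0.654, 1.546, 0.456]
contact_force: [-0.3, 1.1, -0.5]
opening: 0.0367
```

```bash
python3 - <<'E'
from h import *
delta([.4535,.2602,.076],BYAW)
E
```

```text
t 3.15 pos [0.4548 0.2604 0.0825] slide [ 6.5 -0.6 -1.4] zhead -0.1983 spin 0.010679829856706125 xax [ 0.0218  0.0107 -0.9997] q [ 0.373  0.491  1.737  0.003  0.889 -1.002] F [-0.34  1.07 -0.49] op 0.0367
```

Emit:
send_rows(
  motion=[
    {"hand": -0.6,"slide": [0,0,0],"spin": 0},
    {"hand": -0.6,"slide": [0,0,0],"spin": 0},
    {"hand": -0.6,"slide": [0,0,0],"spin": 0},
  ],
)

```text
time: 3.45
tool_pos: [0.4549, 0.2604, 0.0826]
tool_rot: [0.65, 1.547, 0.452]
contact_force: [-0.4, 0.0, 0.0]
opening: 0.0334
```

```bash
python3 - <<'E'
from h import *
delta([.4535,.2602,.076],BYAW)
o,R=st(); print(o['qvel'].round(4),o['joint_efforts'].round(2),o['time'])
E
```

```text
t 3.45 pos [0.4549 0.2604 0.0826] slide [ 6.5 -0.5 -1.4] zhead -0.1983 spin 0.010691259959057398 xax [ 0.0217  0.0105 -0.9997] q [ 0.372  0.491  1.737  0.002  0.889 -1.002] F [-0.36  0.04  0.03] op 0.0334
[-0.0013  0.0018  0.0001  0.0019 -0.0005 -0.0001] [ 4.00e-02 -4.51e+01 -1.90e+01  6.00e-02 -7.00e-02  0.00e+00] 3.45
```

Emit:
send_rows(
  motion=[
    {"hand": -0.6,"slide": [-8,0,0],"spin": 0},
    {"hand": -0.6,"slide": [-20,0,0],"spin": 0},
    {"hand": -0.6,"slide": [-30,0,0],"spin": 0},
    {"hand": -0.6,"slide": [-30,0,0],"spin": 0},
    {"hand": -0.6,"slide": [-25,0,0],"spin": 0},
    {"hand": -0.6,"slide": [-10,0,0],"spin": 0},
    {"hand": -0.6,"slide": [0,0,0],"spin": 0},
  ],
)

```text
time: 4.15
tool_pos: [0.4507, 0.2586, 0.2105]
tool_rot: [0.682, 1.551, 0.484]
contact_force: [-0.5, 0.0, -1.1]
opening: 0.0342
```

```bash
python3 - <<'E'
from h import *
delta([.385,-.033,.2],BYAW)
E
```

```text
t 4.15 pos [0.4507 0.2586 0.2105] slide [   6.7 -299.    -7.1] zhead -0.1983 spin 0.010704184932881056 xax [ 0.0175  0.0092 -0.9998] q [ 0.372  0.335  1.582  0.002  1.205 -1.001] F [-0.51  0.02 -1.06] op 0.0342
```

Emit:
send_rows(
  motion=[
    {"hand": -0.6,"slide": [0,-20,0],"spin": 0},
    {"hand": -0.6,"slide": [0,-40,0],"spin": 0},
    {"hand": -0.6,"slide": [0,-40,-2],"spin": 0},
    {"hand": -0.6,"slide": [0,-45,-2],"spin": 0},
    {"hand": -0.6,"slide": [0,-45,-2],"spin": 0},
    {"hand": -0.6,"slide": [0,-45,-2],"spin": 0},
    {"hand": -0.6,"slide": [0,-30,0],"spin": 0},
    {"hand": -0.6,"slide": [0,0,0],"spin": 0},
  ],
  grip_force=15,
)

```text
time: 4.95
tool_pos: [0.3838, -0.0071, 0.1973]
tool_rot: [1.432, 1.561, 1.238]
contact_force: [0.1, 0.5, -1.2]
opening: 0.0334
```

```bash
python3 - <<'E'
from h import *
delta([.385,-.033,.2],BYAW)
E
```

```text
t 4.95 pos [ 0.3838 -0.0071  0.1973] slide [ -3.  -25.2   6.1] zhead -0.1938 spin 0.015181941233996188 xax [ 0.0033  0.0096 -0.9999] q [-0.227  0.111  1.921  0.011  1.108 -1.609] F [ 0.06  0.52 -1.23] op 0.0334
```

Emit:
send_rows(
  motion=[
    {"hand": -0.6,"slide": [0,-12,0],"spin": 0.015},
    {"hand": -0.6,"slide": [10,-12,2],"spin": 0},
    {"hand": -0.6,"slide": [20,0,2],"spin": 0},
    {"hand": -0.6,"slide": [20,0,0],"spin": 0},
    {"hand": -0.6,"slide": [12,0,0],"spin": 0},
    {"hand": -0.6,"slide": [0,0,0],"spin": 0},
  ],
  grip_force=15,
)

```text
time: 5.55
tool_pos: [0.3801, -0.0294, 0.128]
tool_rot: [2.117, 1.556, 1.904]
contact_force: [0.2, -0.1, -1.2]
opening: 0.0339
```

```bash
python3 - <<'E'
from h import *
delta([.388,-.033,.131],BYAW)
for c in ['top','scene']:
    p=vision.read_camera(c); save(p,c+'2'); np.savez(c+'2.npz',**{k:p[k] for k in ['pixels','range_z','world_from_camera']})
    cv2.imwrite('pics/%s2c.png'%c, cv2.resize(p['pixels'][150:330,180:380],None,fx=4,fy=3.3,interpolation=cv2.INTER_CUBIC))
E
```

```text
t 5.55 pos [ 0.3801 -0.0294  0.128 ] slide [-3.1 -1.8  8.4] zhead -0.2128 spin -0.0037872852163420845 xax [-0.0047  0.0136 -0.9999] q [-0.289  0.212  2.028  0.015  0.911 -1.656] F [ 0.19 -0.12 -1.19] op 0.0339
```

View pics/scene2c.png

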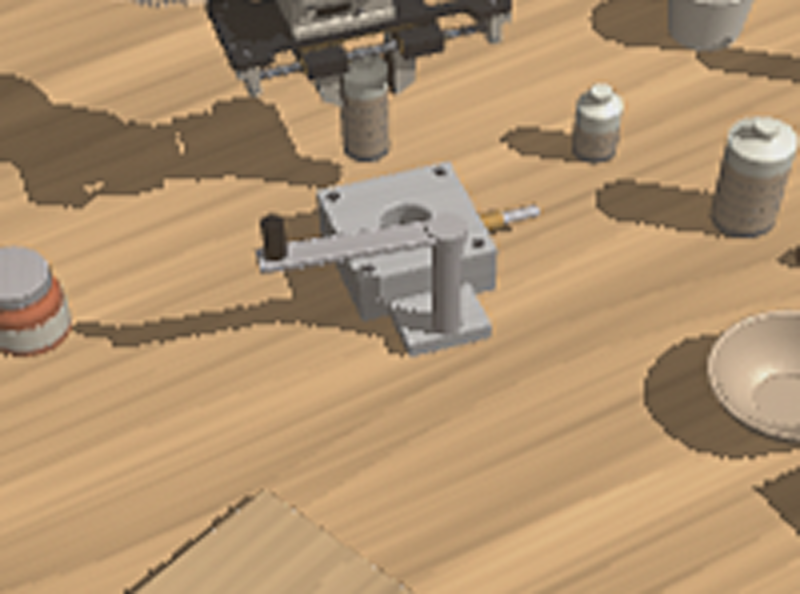

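Emit:
send_rows(
  motion=[
    {"hand": -0.6,"slide": [0,-1.5,8],"spin": 0},
    {"hand": -0.6,"slide": [0,0,10],"spin": 0},
    {"hand": -0.6,"slide": [0,0,7],"spin": 0},
    {"hand": -0.6,"slide": [0,0,7],"spin": 0},
    {"hand": -0.6,"slide": [0,0,7],"spin": 0},
  ],
  grip_force=12,
)

```text
time: 6.15
tool_pos: [0.4227, -0.0399, 0.1312]
tool_rot: [1.761, 1.559, 1.55]
contact_force: [-2.5, 0.4, -0.0]
opening: 0.0337
```

```bash
cat >> h.py <<'E'
BX=np.array([np.cos(BYAW),np.sin(BYAW)]);BY=np.array([-np.sin(BYAW),np.cos(BYAW)])
def rel(xb=0,yb=0,z=None):
    """print TCP in base frame (mm) and slide to (xb,yb,z) mm"""
    o,R=st(); d=o['tool_pos'][:2]-BORE; print('base-frame TCP', (d@BX*1000).round(1),(d@BY*1000).round(1),(o['tool_pos'][2]*1000).round(1))
    z=o['tool_pos'][2]*1000 if z is None else z
    w=BORE+(xb*BX+yb*BY)/1000; delta([w[0],w[1],z/1000],BYAW)
def axis(n='scene',z0=None,z1=None,c=None,r=.04,name=None):
    from scipy.optimize import least_squares
    p=vision.read_camera(n)
    if name: save(p,name)
    W=cloud(p); X,Y,Z=W[...,0],W[...,1],W[...,2]
    q=W[(np.hypot(X-c[0],Y-c[1])<r)&(Z>z0)&(Z<z1)]
    zm=(z0+z1)/2
    def f(a):
        D=np.array([a[2],a[3],1]);D/=np.linalg.norm(D); v=q-np.array([a[0],a[1],zm]); v=v-np.outer(v@D,D); return np.linalg.norm(v,axis=1)-.017
    s=least_squares(f,[c[0],c[1],0,0],loss='soft_l1',f_scale=.0015)
    a=s.x; d=a[:2]-BORE; t=a[2:]
    print(n,'axis at z',zm,'base',(d@BX*1000).round(1),(d@BY*1000).round(1),'tilt deg x,y',np.degrees(np.arctan([t@BX,t@BY])).round(1),'n',len(q),'rms',np.std(s.fun).round(4))
    return p,a
E
python3 - <<'E'
from h import *
rel(-40,0)
o,R=st()
p,a=axis('scene',.064,.115,o['tool_pos'][:2]-.01*BX,name='scene3')
cv2.imwrite('pics/scene3c.png', cv2.resize(p['pixels'][150:260,220:360],None,fx=5,fy=5,interpolation=cv2.INTER_CUBIC))
E
```

```text
base-frame TCP -45.8 0.0 131.2
t 6.15 pos [ 0.4227 -0.0399  0.1312] slide [-0.  -0.   5.9] zhead -0.2117 spin -0.002668942604807434 xax [ 2.000e-04  1.190e-02 -9.999e-01] q [-0.284  0.276  1.923  0.014  0.946 -1.651] F [-2.52  0.39 -0.04] op 0.0337
scene axis at z 0.0895 base -60.6 0.7 tilt deg x,y [12.3 -1. ] n 99 rms 0.0027
```

View pics/scene3c.png

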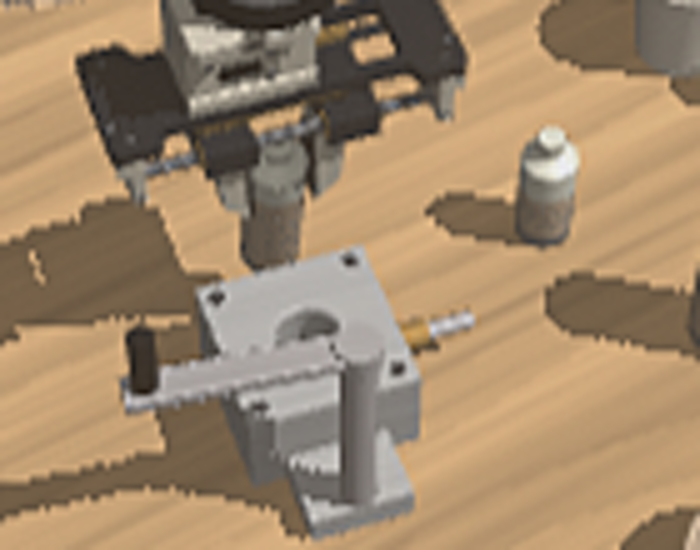

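Emit:
send_rows(
  motion=[
    {"hand": -0.6,"slide": [0,0,4],"spin": 0},
    {"hand": -0.6,"slide": [0,0,-6],"spin": 0},
    {"hand": -0.6,"slide": [0,0,-4],"spin": 0},
    {"hand": -0.6,"slide": [-15,0,0],"spin": 0},
    {"hand": -0.6,"slide": [-20,0,0],"spin": 0},
    {"hand": -0.6,"slide": [-5,0,0],"spin": 0},
    {"hand": -0.6,"slide": [0,0,0],"spin": 0},
  ],
  grip_force=20,
)

```text
time: 6.9
tool_pos: [0.4163, -0.039, 0.1717]
tool_rot: [1.632, 1.559, 1.42]
contact_force: [0.1, 0.2, -1.5]
opening: 0.0337
```

```bash
python3 - <<'E'
from h import *
rel(-40,0)
o,R=st(); z=o['tool_pos'][2]
for c in ['scene','top']:
    p,a=axis(c,z-.07,z-.01,o['tool_pos'][:2]-.01*BX,name=c+'4')
    if c=='scene': cv2.imwrite('pics/scene4c.png', cv2.resize(p['pixels'][150:260,220:360],None,fx=5,fy=5,interpolation=cv2.INTER_CUBIC))
E
```

```text
base-frame TCP -52.3 -0.4 171.7
t 6.9 pos [ 0.4163 -0.039   0.1717] slide [-0.   0.4 12.3] zhead -0.2121 spin -0.0030789448532799746 xax [ 0.0018  0.0118 -0.9999] q [-0.286  0.207  1.882  0.014  1.054 -1.652] F [ 0.12  0.22 -1.45] op 0.0337
scene axis at z 0.13171243035325564 base -69.5 0.6 tilt deg x,y [15.4 -0.7] n 113 rms 0.001
top axis at z 0.13171243035325564 base -68.5 -1.5 tilt deg x,y [14.8  0. ] n 67 rms 0.0005
```

View pics/scene4c.png

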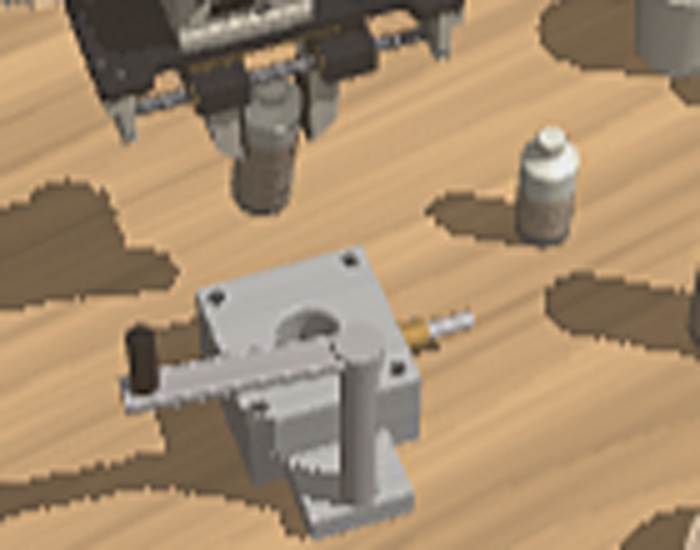

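Emit:
send_rows(
  motion=[
    {"hand": -0.6,"slide": [0,0,15],"spin": 0},
    {"hand": -0.6,"slide": [0,0,20],"spin": 0},
    {"hand": -0.6,"slide": [0,0,20],"spin": 0},
    {"hand": -0.6,"slide": [0,0,15],"spin": 0},
    {"hand": -0.6,"slide": [0,0,5],"spin": 0},
    {"hand": -0.6,"slide": [0,0,0],"spin": 0},
  ],
  grip_force=20,
)

```text
time: 7.6
tool_pos: [0.4884, -0.0543, 0.165]
tool_rot: [2.301, 1.554, 2.089]
contact_force: [-0.5, 0.1, -1.2]
opening: 0.0339
```

```bash
python3 - <<'E'
from h import *
rel(24,0,150)
o,R=st(); z=o['tool_pos'][2]
for c in ['scene','top']:
    p,a=axis(c,z-.07,z-.01,o['tool_pos'][:2]-.01*BX,name=c+'5')
    cv2.imwrite('pics/%s5c.png'%c, cv2.resize(p['pixels'][160:280,220:360],None,fx=5,fy=5,interpolation=cv2.INTER_CUBIC))
    np.savez(c+'5.npz',**{k:p[k] for k in ['pixels','range_z','world_from_camera']})
E
```

```text
base-frame TCP 21.5 -0.3 165.0
t 7.6 pos [ 0.4884 -0.0543  0.165 ] slide [15.   0.2  2.7] zhead -0.2122 spin -0.003187284823607417 xax [-0.0084  0.0148 -0.9999] q [-0.275  0.348  1.699  0.013  1.106 -1.639] F [-0.5   0.15 -1.24] op 0.0339
scene axis at z 0.12503561576112276 base 3.5 0.5 tilt deg x,y [15.8 -0.6] n 101 rms 0.0008
top axis at z 0.12503561576112276 base 4.6 -1.5 tilt deg x,y [15.7 -0.8] n 65 rms 0.0007
```

View pics/scene5c.png

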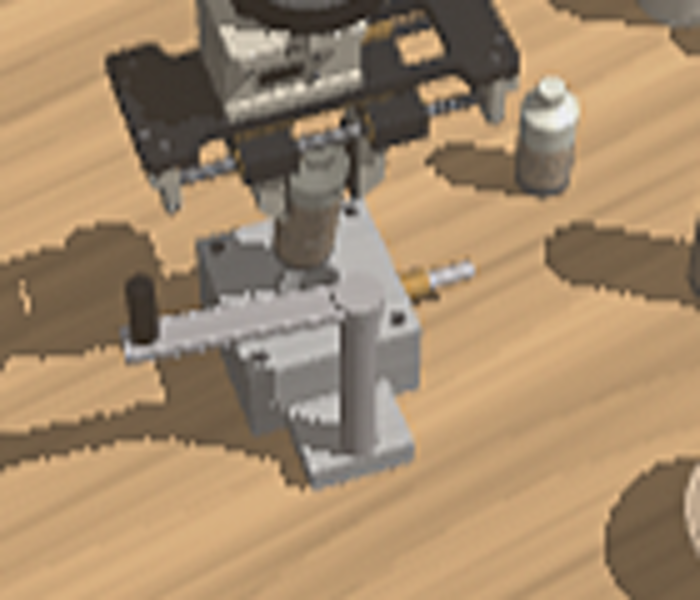

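View pics/top5c.png

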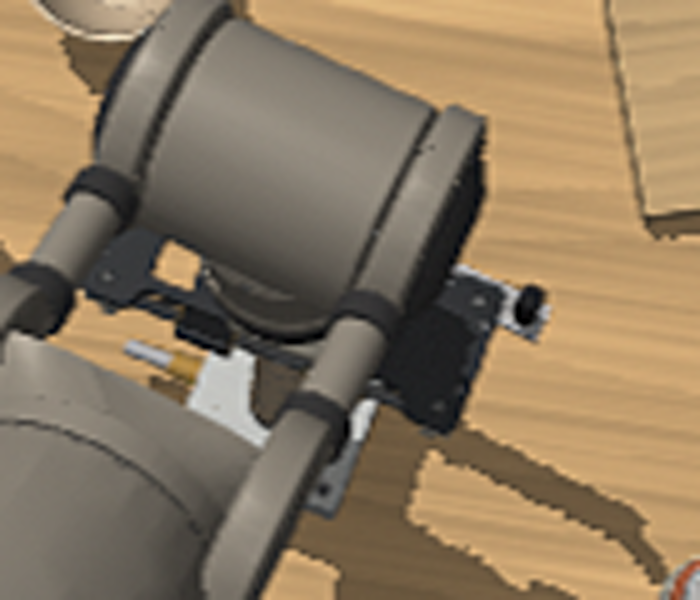

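Emit:
send_rows(
  motion=[
    {"hand": -0.6,"slide": [3,0,4.5],"spin": 0},
    {"hand": -0.6,"slide": [6,0,0],"spin": 0},
    {"hand": -0.6,"slide": [6,0,0],"spin": 0},
    {"hand": -0.6,"slide": [4,0,0],"spin": 0},
    {"hand": -0.6,"slide": [0,0,0],"spin": 0},
  ],
  grip_force=20,
)

```text
time: 8.2
tool_pos: [0.4903, -0.0542, 0.1445]
tool_rot: [2.365, 1.553, 2.153]
contact_force: [-0.3, -0.1, -1.5]
opening: 0.0334
```

```bash
python3 - <<'E'
from h import *
rel(26,0,140)
o,R=st(); z=o['tool_pos'][2]
for c in ['scene']:
    p,a=axis(c,z-.07,z-.01,o['tool_pos'][:2]-.01*BX,name=c+'6')
    cv2.imwrite('pics/%s6c.png'%c, cv2.resize(p['pixels'][180:260,240:340],None,fx=7,fy=7,interpolation=cv2.INTER_CUBIC))
E
```

```text
base-frame TCP 23.2 0.1 144.5
t 8.2 pos [ 0.4903 -0.0542  0.1445] slide [ 4.4 -0.2  2.8] zhead -0.212 spin -0.002984961929333174 xax [-0.01    0.0152 -0.9998] q [-0.273  0.377  1.721  0.014  1.058 -1.639] F [-0.27 -0.12 -1.46] op 0.0334
scene axis at z 0.10445235235363567 base 5.5 0.8 tilt deg x,y [15.5 -1.6] n 92 rms 0.0007
```

View pics/scene6c.png

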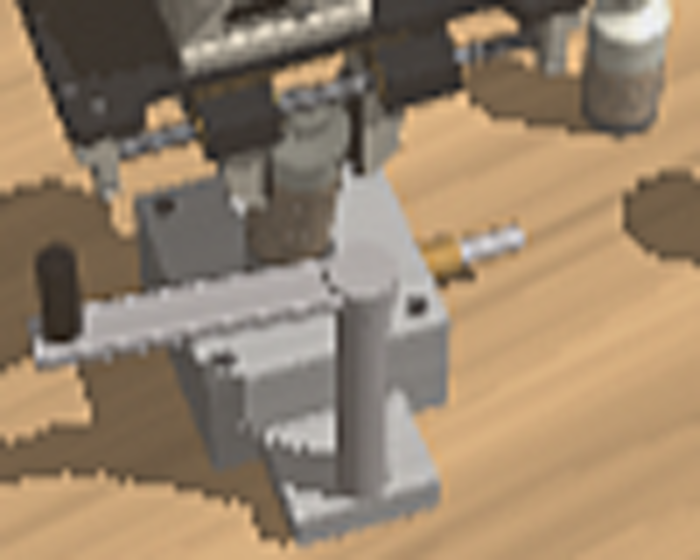

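Emit:
send_rows(
  motion=[
    {"hand": -0.6,"slide": [0,-1,2.5],"spin": 0},
    {"hand": -0.6,"slide": [3,0,0],"spin": 0},
    {"hand": -0.6,"slide": [3,0,0],"spin": 0},
    {"hand": -0.6,"slide": [0,0,0],"spin": 0},
  ],
  grip_force=20,
)

```text
time: 8.65
tool_pos: [0.4932, -0.0559, 0.1386]
tool_rot: [2.306, 1.554, 2.094]
contact_force: [-0.0, -0.0, -1.2]
opening: 0.0336
```

```bash
python3 - <<'E'
from h import *
rel(26,0,140)
E
```

```text
base-frame TCP 26.4 -1.0 138.6
t 8.65 pos [ 0.4932 -0.0559  0.1386] slide [-1.3  1.  -0.5] zhead -0.212 spin -0.003043534033135842 xax [-0.0085  0.0148 -0.9999] q [-0.275  0.388  1.721  0.014  1.044 -1.641] F [-0.05 -0.   -1.16] op 0.0336
```

Emit:
send_rows(
  motion=[
    {"hand": -0.6,"slide": [2,0,0],"spin": 0},
    {"hand": -0.6,"slide": [1.5,0,0],"spin": 0},
  ],
)

```text
time: 8.85
tool_pos: [0.4932, -0.0559, 0.135]
tool_rot: [2.289, 1.554, 2.077]
contact_force: [0.2, -0.9, 0.1]
opening: 0.0334
```

```bash
python3 - <<'E'
from h import *
rel(26,0,136)
o,R=st(); z=o['tool_pos'][2]
p,a=axis('scene',z-.06,z-.01,o['tool_pos'][:2]-.01*BX,name='scene7')
cv2.imwrite('pics/scene7c.png', cv2.resize(p['pixels'][180:260,240:340],None,fx=7,fy=7,interpolation=cv2.INTER_CUBIC))
E
```

```text
base-frame TCP 26.5 -0.9 135.0
t 8.85 pos [ 0.4932 -0.0559  0.135 ] slide [-0.9  0.9 -0.5] zhead -0.2121 spin -0.0031021246079583342 xax [-0.0082  0.0147 -0.9999] q [-0.275  0.393  1.726  0.014  1.035 -1.641] F [ 0.19 -0.85  0.06] op 0.0334
scene axis at z 0.10004624810725068 base 10.1 0.0 tilt deg x,y [15.6 -0.8] n 70 rms 0.0007
```

View pics/scene7c.png

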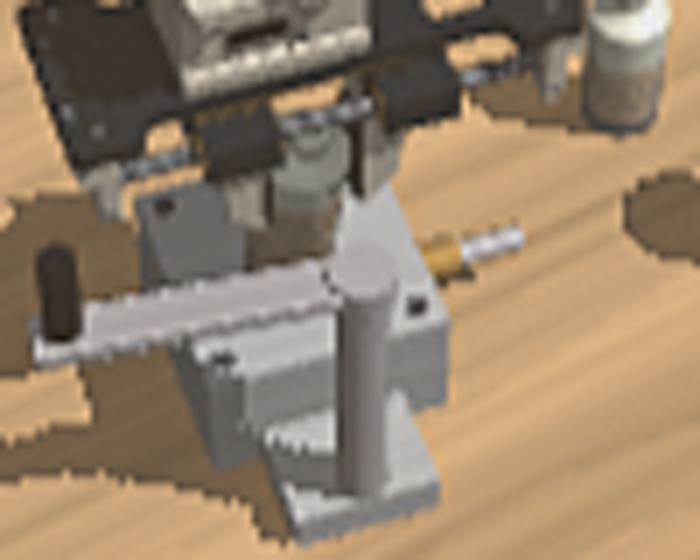

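Emit:
send_rows(
  motion=[
    {"hand": -0.6,"slide": [0.5,-1,0],"spin": 0},
    {"hand": -0.6,"slide": [1.5,0,0],"spin": 0},
  ],
)

```text
time: 9.1
tool_pos: [0.4935, -0.0563, 0.1333]
tool_rot: [2.183, 1.553, 1.97]
contact_force: [0.8, 2.1, 0.2]
opening: 0.0341
```

```bash
python3 - <<'E'
from h import *
rel(26,0,136)
E
```

```text
base-frame TCP 26.9 -1.2 133.3
t 9.1 pos [ 0.4935 -0.0563  0.1333] slide [-2.7  1.3 -0.9] zhead -0.2126 spin -0.0036216104943518346 xax [-0.0067  0.0159 -0.9999] q [-0.277  0.395  1.728  0.016  1.029 -1.643] F [0.8  2.13 0.24] op 0.0341
```

Emit:
send_rows(
  motion=[
    {"hand": -0.6,"slide": [0.5,0.5,-3],"spin": 0},
    {"hand": -0.6,"slide": [0.5,0,-4],"spin": 0},
  ],
  grip_force=12,
)

```text
time: 9.3
tool_pos: [0.4878, -0.0546, 0.1326]
tool_rot: [2.032, 1.555, 1.82]
contact_force: [1.8, 0.6, -0.6]
opening: 0.0338
```

```bash
python3 - <<'E'
from h import *
rel(0,0,136)
o,R=st(); z=o['tool_pos'][2]
p,a=axis('scene',z-.06,z-.01,o['tool_pos'][:2]-.01*BX,name='scene8')
E
```

```text
base-frame TCP 20.9 -0.8 132.6
t 9.3 pos [ 0.4878 -0.0546  0.1326] slide [ -3.3   0.8 -20.9] zhead -0.2125 spin -0.003536259042436818 xax [-0.0038  0.015  -0.9999] q [-0.277  0.385  1.747  0.016  1.017 -1.643] F [ 1.77  0.64 -0.58] op 0.0338
scene axis at z 0.09756650685156984 base 7.6 0.3 tilt deg x,y [13.  -1.4] n 78 rms 0.0008
```

Emit:
send_rows(
  motion=[
    {"hand": -0.6,"slide": [0.5,0,-4],"spin": 0},
    {"hand": -0.6,"slide": [0.5,0,-4],"spin": 0},
    {"hand": -0.6,"slide": [0.5,0,-4],"spin": 0},
  ],
  grip_force=12,
)

```text
time: 9.65
tool_pos: [0.4749, -0.0519, 0.1313]
tool_rot: [1.993, 1.556, 1.78]
contact_force: [1.7, 0.3, -0.3]
opening: 0.0339
```

```bash
python3 - <<'E'
from h import *
rel(0,0,136)
o,R=st(); z=o['tool_pos'][2]
p,a=axis('scene',z-.06,z-.01,o['tool_pos'][:2]-.01*BX,name='scene9')
E
```

```text
base-frame TCP 7.8 -0.9 131.3
t 9.65 pos [ 0.4749 -0.0519  0.1313] slide [-4.6  0.9 -7.8] zhead -0.2124 spin -0.003380855192423482 xax [-0.0031  0.0145 -0.9999] q [-0.278  0.365  1.784  0.016  1.    -1.645] F [ 1.72  0.28 -0.26] op 0.0339
scene axis at z 0.09634481873372153 base 2.3 0.1 tilt deg x,y [ 4.4 -0.3] n 111 rms 0.001
```

Emit:
send_rows(
  motion=[
    {"hand": -0.6,"slide": [0,0,-3.5],"spin": 0},
    {"hand": -0.6,"slide": [0.5,0,-3],"spin": 0},
    {"hand": -0.6,"slide": [2,0,-1],"spin": 0},
  ],
  grip_force=12,
)

```text
time: 10.0
tool_pos: [0.4662, -0.05, 0.1289]
tool_rot: [2.015, 1.556, 1.802]
contact_force: [1.7, -0.2, -0.9]
opening: 0.0338
```

```bash
python3 - <<'E'
from h import *
rel(0,0,98)
o,R=st(); z=o['tool_pos'][2]
p,a=axis('scene',z-.06,z-.01,o['tool_pos'][:2],name='scene10')
E
```

```text
base-frame TCP -1.2 -0.8 128.9
t 10.0 pos [ 0.4662 -0.05    0.1289] slide [30.9  0.4  1.4] zhead -0.2123 spin -0.003324481930727874 xax [-0.0034  0.0145 -0.9999] q [-0.28   0.354  1.81   0.016  0.985 -1.647] F [ 1.74 -0.2  -0.89] op 0.0338
scene axis at z 0.09391952185982605 base -1.4 0.5 tilt deg x,y [-0.7 -0.7] n 122 rms 0.0013
```

Emit:
send_rows(
  motion=[
    {"hand": -0.6,"slide": [2,0,1.2],"spin": 0},
    {"hand": -0.6,"slide": [4,0,0],"spin": 0},
    {"hand": -0.6,"slide": [4,0,0],"spin": 0},
  ],
  grip_force=12,
)

```text
time: 10.35
tool_pos: [0.4666, -0.05, 0.1176]
tool_rot: [2.145, 1.555, 1.933]
contact_force: [1.6, 0.6, -0.1]
opening: 0.0335
```

```bash
python3 - <<'E'
from h import *
rel(0,0,98)
o,R=st(); z=o['tool_pos'][2]
p,a=axis('scene',.064,z-.005,o['tool_pos'][:2],name='scene11')
E
```

```text
base-frame TCP -0.8 -0.7 117.6
t 10.35 pos [ 0.4666 -0.05    0.1176] slide [19.6  0.5  0.9] zhead -0.2121 spin -0.0031305554628242582 xax [-0.0056  0.0148 -0.9999] q [-0.279  0.372  1.821  0.016  0.959 -1.647] F [ 1.62  0.62 -0.11] op 0.0335
scene axis at z 0.08830434356930164 base -1.4 -0.1 tilt deg x,y [ 0.1 -0.4] n 111 rms 0.0033
```

Emit:
send_rows(
  motion=[
    {"hand": -0.6,"slide": [4,0.3,1],"spin": 0},
    {"hand": -0.6,"slide": [4,0,0],"spin": 0},
    {"hand": -0.6,"slide": [4,0,0],"spin": 0},
    {"hand": -0.6,"slide": [3,0,0],"spin": 0},
  ],
  grip_force=12,
)

```text
time: 10.8
tool_pos: [0.467, -0.0497, 0.1003]
tool_rot: [2.258, 1.554, 2.046]
contact_force: [1.3, 0.2, -0.7]
opening: 0.0334
```

```bash
python3 - <<'E'
from h import *
rel(0,0,98)
E
```

```text
base-frame TCP -0.4 -0.3 100.3
t 10.8 pos [ 0.467  -0.0497  0.1003] slide [2.3 0.2 0.4] zhead -0.2121 spin -0.0031207758175550993 xax [-0.0078  0.0152 -0.9999] q [-0.278  0.399  1.838  0.016  0.917 -1.646] F [ 1.26  0.17 -0.66] op 0.0334
```

Emit:
send_rows(
  motion=[
    {"hand": -0.6,"slide": [2,0,0],"spin": 0},
    {"hand": -0.6,"slide": [2,0,0],"spin": 0},
  ],
  grip_force=12,
)

```text
time: 11.0
tool_pos: [0.4683, -0.0497, 0.0971]
tool_rot: [2.09, 1.555, 1.878]
contact_force: [-0.0, 1.7, 18.2]
opening: 0.034
```

```bash
python3 - <<'E'
from h import *
rel(0,0,98)
E
```

```text
base-frame TCP 0.8 0.0 97.1
t 11.0 pos [ 0.4683 -0.0497  0.0971] slide [-0.9 -0.  -0.8] zhead -0.2122 spin -0.003242434401168559 xax [-0.0047  0.0149 -0.9999] q [-0.278  0.404  1.84   0.017  0.906 -1.646] F [-0.02  1.69 18.19] op 0.034
```

Emit:
send_rows(
  motion=[
    {"hand": 0.4,"slide": [0,0,0],"spin": 0},
    {"hand": 0.4,"slide": [0,0,0],"spin": 0},
    {"hand": 0.4,"slide": [0,0,0],"spin": 0},
    {"hand": 0.4,"slide": [-15,0,0],"spin": 0},
    {"hand": 0.4,"slide": [-35,0,0],"spin": 0},
    {"hand": 0.4,"slide": [-45,0,0],"spin": 0},
    {"hand": 0.4,"slide": [-45,0,0],"spin": 0},
    {"hand": 0.4,"slide": [-25,0,0],"spin": 0},
  ],
)

```text
time: 11.8
tool_pos: [0.4654, -0.0516, 0.2631]
tool_rot: [2.604, 1.544, 2.392]
contact_force: [1.0, -0.4, 0.2]
opening: 0.0645
```

```bash
python3 - <<'E'
from h import *
rel(0,0,98)
p,a=axis('scene',.066,.12,BORE,r=.03,name='scene12')
W=cloud(p);X,Y,Z=W[...,0],W[...,1],W[...,2]
m=np.hypot(X-BORE[0],Y-BORE[1])<.012; print('top of cart z',np.nanpercentile(Z[m],[50,90,98]))
cv2.imwrite('pics/scene12c.png', cv2.resize(p['pixels'][150:270,220:360],None,fx=5,fy=5,interpolation=cv2.INTER_CUBIC))
E
```

```text
base-frame TCP -1.6 -2.5 263.1
t 11.8 pos [ 0.4654 -0.0516  0.2631] slide [165.    0.3   5.4] zhead -0.2122 spin -0.0031801855973743187 xax [-0.0194  0.018  -0.9996] q [-0.283  0.222  1.59   0.012  1.354 -1.644] F [ 0.97 -0.4   0.15] op 0.0645
scene axis at z 0.093 base -0.8 1.9 tilt deg x,y [ 1.1 -0.4] n 137 rms 0.0012
top of cart z [0.14700871 0.62278438 0.62384426]
```

View pics/scene12c.png

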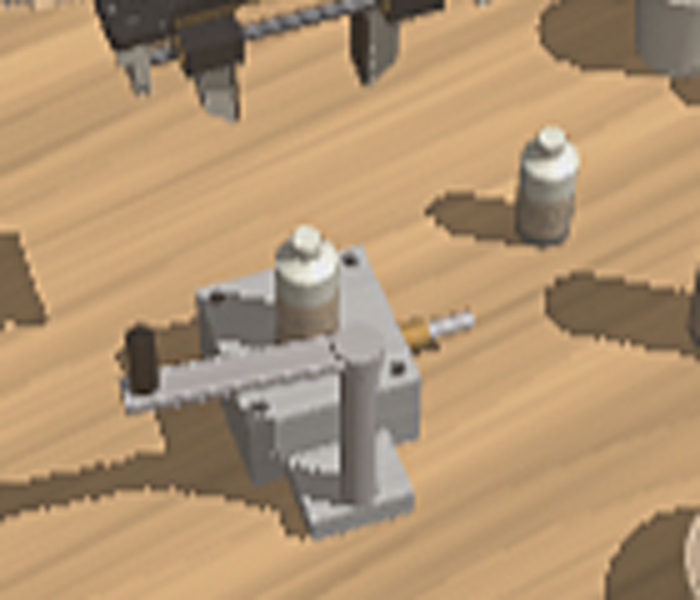

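Emit:
send_rows(
  motion=[
    {"hand": 0.4,"slide": [0,-27,20],"spin": 0},
    {"hand": 0.4,"slide": [0,-30,20],"spin": 0},
    {"hand": 0.4,"slide": [0,-30,20],"spin": 0},
    {"hand": 0.4,"slide": [0,-20,15],"spin": 0},
    {"hand": 0.4,"slide": [0,0,0],"spin": 0.14},
    {"hand": 0.4,"slide": [0,0,0],"spin": 0.14},
    {"hand": 0.4,"slide": [0,0,0],"spin": 0.14},
    {"hand": 0.4,"slide": [0,0,0],"spin": 0.14},
  ],
  grip_force=8,
)

```text
time: 12.65
tool_pos: [0.518, -0.1776, 0.2616]
tool_rot: [3.119, 1.547, 2.328]
contact_force: [0.5, -0.0, -0.1]
opening: 0.0643
```

Emit:
send_rows(
  motion=[
    {"hand": 0.4,"slide": [0,0,0],"spin": 0.14},
    {"hand": 0.4,"slide": [0,0,0],"spin": 0.14},
    {"hand": 0.4,"slide": [0,0,0],"spin": 0.14},
    {"hand": 0.4,"slide": [0,0,0],"spin": 0.14},
    {"hand": 0.4,"slide": [0,0,0],"spin": 0.14},
    {"hand": 0.4,"slide": [0,0,0],"spin": 0.14},
    {"hand": 0.4,"slide": [0,0,0],"spin": 0},
  ],
)

```text
time: 13.35
tool_pos: [0.5156, -0.1773, 0.2566]
tool_rot: [-2.161, 1.538, 2.452]
contact_force: [0.4, -0.2, -0.2]
opening: 0.064
```

```bash
python3 - <<'E'
from h import *
delta([.5185,-.172,.2],-1.873)
o,R=st()
p=vision.read_camera('wrist'); save(p,'wrist13'); print(p['T_tool_cam'].round(3))
T=np.eye(4);T[:3,:3]=R;T[:3,3]=o['tool_pos']; T=T@p['T_tool_cam']
W=cloud(p,None,T);X,Y,Z=W[...,0],W[...,1],W[...,2]
q=W[(Z>.168)&(Z<.21)&(np.hypot(X-.5185,Y+.172)<.03)]; print(len(q))
if len(q):print(q.min(0),q.max(0),q.mean(0))
p=vision.read_camera('scene'); save(p,'scene13')
W=cloud(p);X,Y,Z=W[...,0],W[...,1],W[...,2]
q=W[(Z>.168)&(Z<.21)&(np.hypot(X-.5185,Y+.172)<.02)]; print(len(q))
if len(q):print(q.min(0),q.max(0),q.mean(0))
E
```

```text
t 13.35 pos [ 0.5156 -0.1773  0.2566] slide [56.6  4.  -4.5] zhead -1.6698 spin 0.20322889301543334 xax [-0.0253  0.0209 -0.9995] q [-0.476  0.377  1.389  0.007  1.408 -0.378] F [ 0.38 -0.24 -0.19] op 0.064
[[-0.    -0.257  0.966 -0.158]
 [ 1.    -0.001 -0.     0.   ]
 [ 0.001  0.966  0.257 -0.069]
 [ 0.     0.     0.     1.   ]]
418
[ 0.51197689 -0.17725047  0.16804162] [ 0.5252866  -0.16396356  0.2055987 ] [ 0.51878709 -0.16879505  0.19718936]
47
[ 0.51695318 -0.17871103  0.16819286] [ 0.52651397 -0.16478548  0.20596177] [ 0.52307876 -0.17268097  0.18561728]
```

View pics/wrist13.png

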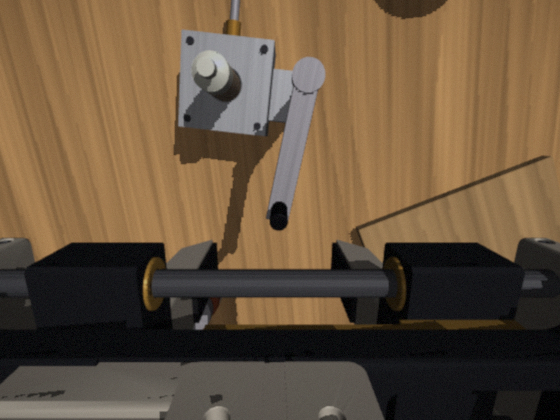

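View pics/scene13.png

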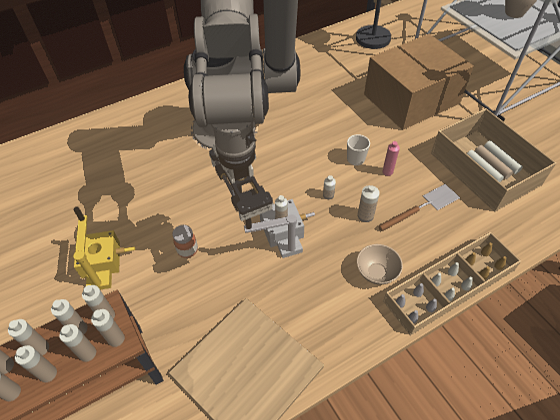

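Emit:
send_rows(
  motion=[
    {"hand": 0.2,"slide": [0,0,0],"spin": 0.13},
    {"hand": 0.2,"slide": [0,4,-6],"spin": 0.08},
    {"hand": 0.2,"slide": [10,0,0],"spin": 0},
    {"hand": 0.2,"slide": [10,0,0],"spin": 0},
    {"hand": 0.2,"slide": [0,0,0],"spin": 0},
  ],
)

```text
time: 13.95
tool_pos: [0.5195, -0.1719, 0.2339]
tool_rot: [-1.94, 1.536, 2.48]
contact_force: [-0.6, -0.4, 0.8]
opening: 0.0547
```

```bash
python3 - <<'E'
from h import *
delta([.5185,-.171,.169],-1.873)
E
```

```text
t 13.95 pos [ 0.5195 -0.1719  0.2339] slide [64.9  0.9  0.3] zhead -1.8643 spin 0.00873304618812032 xax [-0.0274  0.0213 -0.9994] q [-0.464  0.397  1.421  0.007  1.357 -0.172] F [-0.56 -0.36  0.77] op 0.0547
```

Emit:
send_rows(
  motion=[
    {"hand": 0.2,"slide": [15,1,0],"spin": 0},
    {"hand": 0.2,"slide": [20,0,0],"spin": 0},
    {"hand": 0.2,"slide": [18,0,0],"spin": 0},
    {"hand": 0.2,"slide": [8,0,0],"spin": 0},
    {"hand": 0.2,"slide": [0,0,0],"spin": 0},
  ],
)

```text
time: 14.45
tool_pos: [0.5178, -0.1715, 0.1701]
tool_rot: [-1.934, 1.535, 2.495]
contact_force: [-0.6, -0.0, 0.4]
opening: 0.0552
```

```bash
python3 - <<'E'
from h import *
delta([.5185,-.171,.169],-1.873)
p=vision.read_camera('scene'); save(p,'scene14')
cv2.imwrite('pics/scene14c.png', cv2.resize(p['pixels'][160:270,200:340],None,fx=5,fy=5,interpolation=cv2.INTER_CUBIC))
E
```

```text
t 14.45 pos [ 0.5178 -0.1715  0.1701] slide [ 1.1  0.6 -0.6] zhead -1.8548 spin 0.018166556545268442 xax [-0.0283  0.0214 -0.9994] q [-0.464  0.449  1.523  0.007  1.205 -0.183] F [-0.65 -0.01  0.43] op 0.0552
```

View pics/scene14c.png

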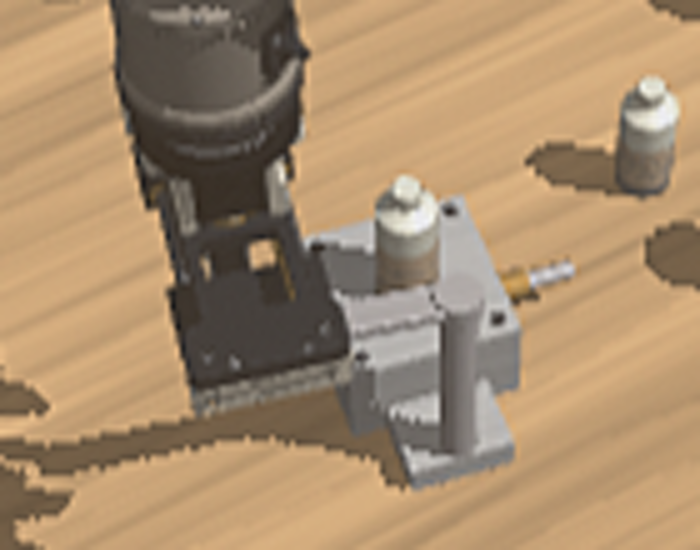

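Emit:
send_rows(
  motion=[
    {"hand": -1,"slide": [0,0,0],"spin": 0},
    {"hand": -1,"slide": [0,0,0],"spin": 0},
    {"hand": -1,"slide": [0,0,0],"spin": 0},
    {"hand": -1,"slide": [0,0,0],"spin": 0},
    {"hand": -1,"slide": [0,0,0],"spin": 0},
    {"hand": -1,"slide": [0,0,0],"spin": 0},
    {"hand": -1,"slide": [0,0,0],"spin": 0},
  ],
  grip_force=6,
)

```text
time: 15.2
tool_pos: [0.5196, -0.1725, 0.174]
tool_rot: [-1.97, 1.542, 2.46]
contact_force: [-0.7, -0.2, -0.9]
opening: 0.0142
```

```bash
cat >> h.py <<'E'
H=BORE+.085*BX
def arc(steps=6,dk=.1):
    o,R=st(); zh=np.arctan2(R[1,2],R[0,2])
    tip=o['tool_pos']; g=(tip-R[:,0]*.016)[:2]-H
    k=np.arctan2(-(g@BY),-(g@BX)); print('k',k.round(3),'r',(np.linalg.norm(g)*1000).round(1),'z',tip[2].round(4),'head err',((zh-(BYAW+k-np.pi)+np.pi)%(2*np.pi)-np.pi).round(3),'F',o['contact_force'].round(2),'op',o['opening'].round(4),'xax',R[:,0].round(3),'q',o['qpos'].round(2),'t',o['time'])
    kk=max(k-dk,0); tgt=H+.11*(-np.cos(kk)*BX-np.sin(kk)*BY)
    d=np.append(tgt-H-g,0); print('next slide',(R.T@d*1000).round(1),'for dk',dk,'tangent force',)
E
python3 - <<'E'
from h import *
arc()
E
```

```text
Traceback (most recent call last):
  File "h.py", line 46, in arc
    k=np.arctan2(-(g@BY),-(g@BX)); print('k',k.round(3),'r',(np.linalg.norm(g)*1000).round(1),'z',tip[2].round(4),'head err',((zh-(BYAW+k-np.pi)+np.pi)%(2*np.pi)-np.pi).round(3),'F',o['contact_force'].round(2),'op',o['opening'].round(4),'xax',R[:,0].round(3),'q',o['qpos'].round(2),'t',o['time'])
                                                                                                                                                                                                                       ^^^^^^^^^^^^^^^^^^
AttributeError: 'float' object has no attribute 'round'
```

```bash
sed -i "s/o\['opening'\].round(4)/round(float(o['opening']),4)/" h.py; python3 - <<'E'
from h import *
arc()
E
```

```text
k 1.497 r 110.0 z 0.174 head err 0.0 F [-0.68 -0.25 -0.92] op 0.0142 xax [-0.022  0.018 -1.   ] q [-0.46  0.44  1.52  0.01  1.21 -0.18] t 15.2
next slide [  0.3 -11.   -0.6] for dk 0.1 tangent force
```

Emit:
send_rows(
  motion=[
    {"hand": -1,"slide": [0,-6,0],"spin": 0.05},
    {"hand": -1,"slide": [0,-9,-0.5],"spin": 0.09},
  ],
)

```text
time: 15.4
tool_pos: [0.5061, -0.1676, 0.174]
tool_rot: [-1.845, 1.543, 2.441]
contact_force: [0.7, -0.3, -1.6]
opening: 0.0143
```

```bash
python3 - <<'E'
from h import *
arc()
E
```

```text
k 1.366 r 110.0 z 0.174 head err -0.012 F [ 0.66 -0.34 -1.61] op 0.0143 xax [-0.021  0.018 -1.   ] q [-0.47  0.42  1.56  0.01  1.19 -0.04] t 15.4
next slide [  0.3 -11.   -0.4] for dk 0.1 tangent force
```

Tracking the arc well (r = 110.0). I'll continue.

Emit:
send_rows(
  motion=[
    {"hand": -1,"slide": [0,-10,-0.5],"spin": 0.09},
    {"hand": -1,"slide": [0,-11,-0.5],"spin": 0.1},
    {"hand": -1,"slide": [0,-11,-0.5],"spin": 0.1},
    {"hand": -1,"slide": [0,-11,-0.5],"spin": 0.1},
  ],
)

```text
time: 15.8
tool_pos: [0.47, -0.1423, 0.1741]
tool_rot: [-1.429, 1.542, 2.451]
contact_force: [1.7, 1.2, -3.3]
opening: 0.0142
```

```bash
python3 - <<'E'
from h import *
arc()
E
```

```text
k 0.963 r 110.2 z 0.1741 head err -0.016 F [ 1.67  1.16 -3.27] op 0.0142 xax [-0.022  0.018 -1.   ] q [-0.45  0.35  1.67  0.01  1.15  0.37] t 15.8
next slide [  0.3 -11.   -0.6] for dk 0.1 tangent force
```

Emit:
send_rows(
  motion=[
    {"hand": -1,"slide": [0.3,-11,-0.6],"spin": 0.1},
    {"hand": -1,"slide": [0.3,-11,-0.6],"spin": 0.1},
    {"hand": -1,"slide": [0.3,-11,-0.6],"spin": 0.1},
    {"hand": -1,"slide": [0.3,-11,-0.6],"spin": 0.1},
  ],
)

```text
time: 16.2
tool_pos: [0.4463, -0.1039, 0.1741]
tool_rot: [-0.969, 1.543, 2.493]
contact_force: [0.2, 0.1, -1.1]
opening: 0.0142
```

```bash
python3 - <<'E'
from h import *
arc()
E
```

```text
k 0.551 r 110.4 z 0.1741 head err -0.021 F [ 0.2   0.12 -1.05] op 0.0142 xax [-0.022  0.017 -1.   ] q [-0.4   0.29  1.76  0.01  1.12  0.85] t 16.2
next slide [  0.2 -11.   -0.7] for dk 0.1 tangent force
```

Emit:
send_rows(
  motion=[
    {"hand": -1,"slide": [0.2,-10,-0.7],"spin": 0.09},
    {"hand": -1,"slide": [0.2,-10,-0.7],"spin": 0.09},
    {"hand": -1,"slide": [0.2,-10,-0.7],"spin": 0.09},
    {"hand": -1,"slide": [0.2,-8,-0.5],"spin": 0.08},
  ],
)

```text
time: 16.6
tool_pos: [0.4396, -0.0648, 0.174]
tool_rot: [-0.525, 1.541, 2.572]
contact_force: [-1.0, -0.1, 0.7]
opening: 0.0138
```

```bash
python3 - <<'E'
from h import *
arc()
E
```

```text
k 0.191 r 110.6 z 0.174 head err -0.026 F [-1.   -0.07  0.74] op 0.0138 xax [-0.025  0.016 -1.   ] q [-0.32  0.27  1.79  0.01  1.11  1.29] t 16.6
next slide [  0.1 -11.   -0.9] for dk 0.1 tangent force
```

Emit:
send_rows(
  motion=[
    {"hand": -1,"slide": [0.1,-7,-0.7],"spin": 0.06},
    {"hand": -1,"slide": [0.1,-6,-0.5],"spin": 0.05},
    {"hand": -1,"slide": [0,-5,-0.3],"spin": 0.04},
    {"hand": -1,"slide": [0,-3,0],"spin": 0.02},
  ],
)

```text
time: 17.0
tool_pos: [0.442, -0.0429, 0.1741]
tool_rot: [-0.275, 1.539, 2.645]
contact_force: [-1.6, -8.6, -2.6]
opening: 0.014
```

```bash
python3 - <<'E'
from h import *
arc()
E
```

```text
k -0.009 r 110.8 z 0.1741 head err -0.003 F [-1.58 -8.65 -2.57] op 0.014 xax [-0.028  0.015 -0.999] q [-0.27  0.27  1.79  0.01  1.11  1.51] t 17.0
next slide [-0.   1.  -0.9] for dk 0.1 tangent force
```

Emit:
send_rows(
  motion=[
    {"hand": -1,"slide": [0,-2,0],"spin": 0},
    {"hand": -0.2,"slide": [0,0,0],"spin": 0},
    {"hand": -0.2,"slide": [0,0,0],"spin": 0},
    {"hand": -0.2,"slide": [0,0,0],"spin": 0},
    {"hand": -0.2,"slide": [0,0,0],"spin": 0},
  ],
)

```text
time: 17.5
tool_pos: [0.4424, -0.0427, 0.1743]
tool_rot: [-0.163, 1.54, 2.758]
contact_force: [0.8, 0.7, 0.2]
opening: 0.0363
```

```bash
python3 - <<'E'
from h import *
arc()
E
```

```text
k -0.013 r 110.6 z 0.1743 head err 0.001 F [0.82 0.67 0.16] op 0.0363 xax [-0.028  0.011 -1.   ] q [-0.27  0.27  1.79  0.    1.11  1.52] t 17.5
next slide [-0.   1.4 -0.6] for dk 0.1 tangent force
```

Emit:
send_rows(
  motion=[
    {"hand": -0.2,"slide": [-10,0,0],"spin": 0},
    {"hand": -0.2,"slide": [-30,0,0],"spin": 0},
    {"hand": -0.2,"slide": [-40,0,0],"spin": 0},
    {"hand": -0.2,"slide": [-30,0,0],"spin": 0},
    {"hand": -0.2,"slide": [0,-40,0],"spin": 0},
    {"hand": -0.2,"slide": [0,-45,0],"spin": 0},
    {"hand": -0.2,"slide": [0,-45,0],"spin": 0},
    {"hand": -0.2,"slide": [0,-20,0],"spin": 0},
  ],
)

```text
time: 18.3
tool_pos: [0.4802, 0.1047, 0.2962]
tool_rot: [-0.308, 1.546, 2.605]
contact_force: [0.8, 1.1, 0.3]
opening: 0.0363
```

```bash
python3 - <<'E'
from h import *
delta([.3,.1,.3])
for c in ['scene','top']:
    p=vision.read_camera(c); save(p,c+'20')
    W=cloud(p);X,Y,Z=W[...,0],W[...,1],W[...,2]
    r=((slice(150,270),slice(220,360)))
    cv2.imwrite('pics/%s20c.png'%c, cv2.resize(p['pixels'][r],None,fx=5,fy=5,interpolation=cv2.INTER_CUBIC))
    q=W[(Z>.168)&(Z<.21)&(np.hypot(X-.45,Y+.06)<.06)]
    if len(q):
        g=(q.min(0)+q.max(0))[:2]/2-H; print(c,len(q),'peg',g+H,'k',np.arctan2(-(g@BY),-(g@BX)),'r',np.linalg.norm(g))
    b=W[(abs(Z-.159)<.004)&(np.hypot(X-BORE[0],Y-BORE[1])<.04)][:,:2]
    if len(b)>20:
        l=cv2.fitLine(b.astype(np.float32),cv2.DIST_L2,0,.01,.01).ravel(); print(' bar dir vs base x',(np.arctan2(l[1],l[0])-BYAW+np.pi/2)%np.pi-np.pi/2, 'n',len(b))
    for z0,z1,nm in((.12,.16,'')):pass
E
```

```text
t 18.3 pos [0.4802 0.1047 0.2962] slide [  0.   45.2 174.5] zhead 2.9137 spin None xax [-0.0215  0.0128 -0.9997] q [0.049 0.244 1.469 0.014 1.449 1.846] F [0.76 1.13 0.33] op 0.0363
scene 67 peg [ 0.44471377 -0.0439715 ] k -0.00627515956427318 r 0.10843957193791524
 bar dir vs base x 0.023065686 n 149Traceback (most recent call last):
  File "<stdin>", line 14, in <module>
TypeError: cannot unpack non-iterable float object
```

```bash
python3 - <<'E'
from h import *
p=vision.read_camera('top'); save(p,'top21')
W=cloud(p);X,Y,Z=W[...,0],W[...,1],W[...,2]
q=W[(Z>.168)&(Z<.21)&(np.hypot(X-.45,Y+.06)<.06)]
if len(q):
    g=(q.min(0)+q.max(0))[:2]/2-H; print(len(q),'peg',g+H,'k',np.arctan2(-(g@BY),-(g@BX)))
E
```

```text
35 peg [ 0.44286484 -0.04553398] k 0.01120413293728853
```

View pics/scene20c.png

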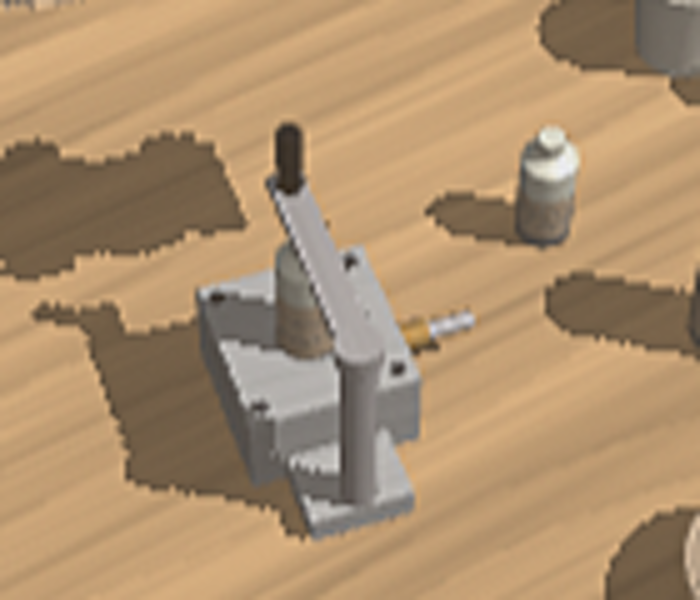

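View pics/scene20.png

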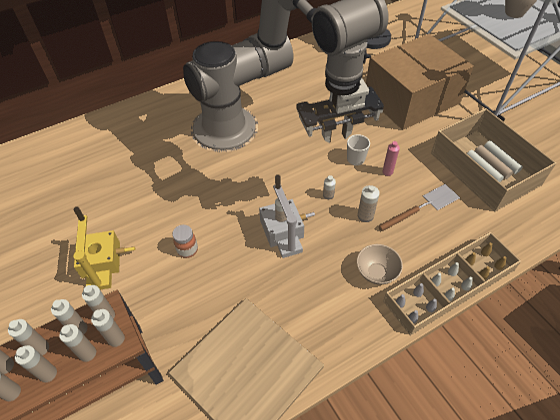

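View pics/top21.png

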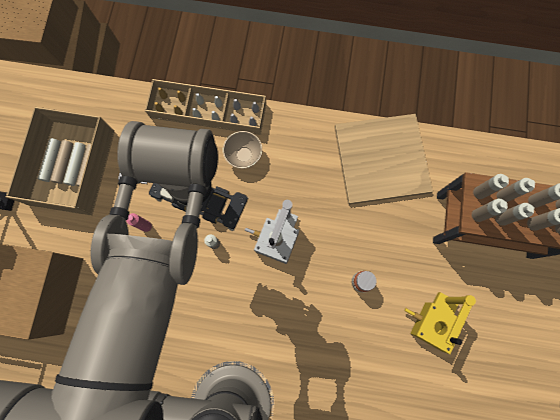

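The scene picture shows the bar straight across the cartridge at (283,215) with the peg at (278,182). The short and wide cartridges, cup, bowl and jar are all standing where they were. Nothing is touching the robot, so I'm handing in.

```bash
python3 - <<'E'
from h import *
print(job.hand_in())
E
```

```text
the job is handed in; nothing more can be done
None
```

The tall, narrow cartridge is in the bore and upright, with the keeper bar swung across to its stop. I handed the job in after about 18.5 s of robot time.

**Loading:**
- **Lean:** the moves can't tilt the tool, so I pivoted the cartridge in the grip by pushing its foot against the side of the feed base. It measured about 15° before entry.
- **Entry:** I started the lower edge about 5 mm into the bore, then went on to about 10 mm so the wall held the foot while I straightened it.
- **Home:** I slid it down until it met the bottom (18 N, tool within about 0.5 mm of the expected height).

**Keeper:** I gripped the peg, followed its arc and pressed it against the stop at about 9 N before letting go and moving clear.

**Last checks:**
- **Cartridge:** after release its cap read about 147 mm above the bench, against 145 mm expected. One camera fit gave a tilt of 1.1° and an offset of 1.9 mm, more than the bore allows, so I put that down to camera error. I did not measure its tilt again after the keeper closed.
- **Keeper angle:** −0.006 rad from the scene camera and +0.011 rad from the top camera. A fit to the bar itself read 0.023 rad off straight, which I took as camera error too.
- **Bystanders:** in the scene picture all of them were standing in place. The top view was partly blocked by the arm.

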